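# Slip a fretted neck behind the bench dog into the dressing bay

### The arm

A 6-joint arm with a two-finger parallel gripper is mounted at the origin on the work surface. World frame = base frame: x ahead of the robot, y to its left, z up, the work surface at z = 0. Lengths are in m, angles in rad, forces in N, time in s.
With the tool pointing down it reaches from about 0.35 to 0.775 m from the base axis. Payload 7.3 kg.
Tool frame: the origin (TCP) lies at the very end of the fingers, on their centre line; the grasp point (between the pads) lies 19 mm behind it; y points along the fingers, z is the direction in which the jaws open and shut, and the axes are right-handed (so a half turn about y gives the same grasp; the last joint's range is limited). The gripper opens to 92 mm and grips with 3 to 60 N. Pads are 19 mm wide; open, the fingers measure 130 mm over their backs; the gripper's body (75 mm by 190 mm) begins 47 mm behind the grasp point.
Start: joints at [-1.356, 0.342, 1.524, -0, 1.275, -0.146], TCP at [0.185, -0.491, 0.227] pointing down, gripper open.
Joint ranges: [-2.53, 2.53], [-0.77, 2.02], [0.04, 2.7], [-1, 4.14], [0.28, 2.66], [-3.11, 3.11]. Speed limits (rad/s): [2.57, 2.57, 3.14, 3.14, 3.14, 3.14].

### API

Orientations are given as a unit quaternion [w, x, y, z].
In Python, from bench import * gives the robot as it stands.
- The arm moves only by the tool send_rows, never from a script. Its argument "steps" is a list that holds one entry, the list of rows, each a list of 7 numbers: the shift along the tool's x, y, z in m, then the turn, a rotation vector about the tool's x, y, z in rad, then the finger opening in m, from 0 to 0.0918. A call has exactly 10 rows; each row is the pose to reach, as a shift and turn from the pose commanded when the call began, along the tool's axes at that moment; what a row does not reach only later rows make up. A row lasts 1/8 s, in which the tool goes at most 62.5 mm and 10.7 degrees, less where a joint would pass 70% of its speed; a pose out of reach is approached as far as the arm can. A call with a gripper value outside its range is refused whole. The fingers move at their own pace and stop on an object; "grip_force" is the grip in N (left out, the last holds). Time passes only in rows, so rows that repeat a pose let the fingers close, or fill a call up. It gives the time, the measured TCP pose, the force and the opening at its end, in the units of the state.
- read_state(): the state, without advancing time (a new reading comes with each control period).
- read_camera(name): name is "scene" or "top"; returns the picture (400x640x3 uint8, blue, green, red); there is no depth.
- camera_model(name): a dict with "fovy" (degrees; the focal length in pixels is half the picture's height over the tangent of half this angle, whatever the lens; pixels are square), "cx", "cy" (the principal point, pixels), "k1" (the pictures are not rectified: a ray, as slopes to the right and down, at radius r is drawn at 1 + k1 r^2 times it, then the intrinsics apply), "pose" (4x4, takes a point from camera to world coordinates). Camera axes: x right, y up, looking along -z (the intrinsics and any distortion apply to the point x, -y, -z); pixel columns grow to the right and rows downward; lengths in m; the calibration is good to about 2 mm. A picture is of the moment at which its call begins. camera_model takes no time and is no camera call.
- close_job(): hands the job in, once; it reports no verdict.
The state is a dict: "time_s": time; "qpos": joint angles; "joint_vel": joint speeds; "effort": joint torques, N m; "ee_pos": TCP position; "orientation": TCP orientation; "wrist_force": force on the tool from outside, world axes, zero at the start; "moment": the same for the moment, N m; "opening": opening from 0.0 (shut) to 1.0 (fully open).
Only numpy, scipy, OpenCV 4.12 (cv2) and the standard library are available. Lean on these libraries where they do the work, as an engineer would, in place of code of your own. Each camera call takes 0.05 s, during which the arm holds its last target.

### The job

Get the fretted guitar neck into the dressing bay, ready for filing, by pushing it along the worktop only: slip its nut end (the end with the white nut) in behind the brass bench dog, then swing the other end in until the neck lies flat along the back fence between the two end cleats, touching the fence along its length. Do not lift the neck or take it between the fingers, leave the loose tools where they lie, and finish with the hand clear.

Things in the scene. Friction and masses are not known exactly. Their poses are not given: they have to be found in the camera images.
- neck: the work: loose straight square-backed fretted neck, red-brown with a black fretted top, 340 mm long, 50 wide, 28 high (frets 1 mm more), about 0.33 kg. Origin under its centre; y along its length, nut end at -y, x across it. Home in the bay its axes are parallel to those of bay. It slides on the worktop with a friction of a few newtons.
- nut_end (a point): centre of the neck's nut-end face (white bone nut on top), 170 mm along -y from the neck's centre, 14 mm up
- heel_end (a point): centre of the neck's other end face, 170 mm along +y from the neck's centre, 14 mm up
- bay: fixed bay of dark walnut battens 18 mm high. Origin on the worktop at the back fence's face (x = 0), midway between the end cleats; x points square into the fence (26 mm thick), y along it. The neck goes on the -x side; 356 mm clear between the cleats, which run from the fence towards -x. Seated, the neck's centre is at x = -25 mm, y within 8 mm of 0. Its place and angle change each time.
- nut_cleat (a point): top inner corner, at the open end, of the cleat at the nut end: 72 mm long, 25 thick; in the bay's frame x = -72, y = -178 mm (its inner face lies at that y)
- heel_cleat (a point): top inner corner, at the open end, of the cleat at the heel end: 40 mm long, 25 thick; in the bay's frame x = -40, y = +178 mm (its inner face lies at that y)
- dog (a point): centre of the top of the brass bench dog, a fixed upright round post 20 mm in diameter, 24 mm high, in front of the bay: x = -82, y = -136 mm in the bay's frame, 72 mm clear of the fence. The gap from dog to heel cleat (304 mm) is shorter than the neck, so the nut end goes in first, at an angle.
- fret_file: loose steel fret file with a turned wooden handle, 255 x 22 x 22 mm, lying along its x axis; origin under its middle
- fret_rocker: loose brass fret-rocker plate with a red handle, 160 x 46 x 16 mm, lying flat along its x axis; origin under its middle
- sanding_block: loose black ebony sanding block, 120 x 42 x 29 mm; origin under its centre
- nut_blank: loose white bone nut blank, 52 x 10 x 12 mm; origin under its centre
- wedge: loose pale maple wedge, 140 x 22 x 16 mm; origin under its middle
- fret_tin: loose shallow aluminium tin of cut frets, diameter 68 mm, 28 mm high; origin under its centre
- fret_hammer: loose small brass-headed fret hammer, 218 x 60 x 25 mm, handle along its -x; origin under it

How it is judged:
By the outcome, as a careful person would: the job done as asked, in the order asked, and still so for the second after the job is handed in, with the robot touching nothing.
It also fails if it takes over 72 s, if anything falls off the work surface, if the arm or the gripper's body presses on something with over 40 N, if the wrist force passes 120 N, or if a joint passes its speed limit or range.

## Working session

There is one attempt and no reset: what is moved stays moved. The work goes in short steps, Python scripts to look and compute and a tool call to move; the robot and the scene stay as the last step left them, time stands still between calls to the robot, and variables do not carry over. Pictures are saved under pics/ and viewed, and the job is handed in when it is done.

Besides the shell and the picture viewer there is one more tool, called by a JSON object that holds its "api" and its "payload". send_rows: Moves the arm, as the interface text tells. Its arguments: {"type":"object","properties":{"steps":{"type":"array"},"grip_force":{"type":"number"}},"required":["steps"]}

```bash
ls; mkdir -p pics
python3 - <<'E'
from bench import *
import cv2
for n in("scene","top"):
    cv2.imwrite(f"pics/{n}0.png",read_camera(n)); print(camera_model(n))
print(read_state())
E
```

```text
pics
{'fovy': 55.310811188690266, 'cx': 319.92125030364593, 'cy': 197.34132309017883, 'k1': 0.018275892310675366, 'pose': array([[ 0.64072561, -0.62543398,  0.44531229,  1.08170051],
       [ 0.76773524,  0.5274338 , -0.36386287, -0.37509469],
       [-0.00730055,  0.57501819,  0.81810805,  1.00290804],
       [ 0.        ,  0.        ,  0.        ,  1.        ]])}
{'fovy': 54.65937132024217, 'cx': 323.8840786879853, 'cy': 202.93692603880265, 'k1': -0.027543161349513477, 'pose': array([[-1.32811097e-02,  9.81643938e-01, -1.90259798e-01,
         3.65853902e-01],
       [-9.99911758e-01, -1.30948156e-02,  2.23637042e-03,
         3.14044746e-02],
       [-2.96097501e-04,  1.90272711e-01,  9.81731230e-01,
         1.15093614e+00],
       [ 0.00000000e+00,  0.00000000e+00,  0.00000000e+00,
         1.00000000e+00]])}
{'time_s': 0.1, 'qpos': array([-1.35597827e+00,  3.42632197e-01,  1.52487935e+00, -8.15527995e-06,
        1.27542237e+00, -1.46005520e-01]), 'joint_vel': array([-0.00161423, -0.00010752, -0.0037838 , -0.00079775,  0.0009129 ,
        0.00012064]), 'effort': array([ 1.22329271e-03, -4.32007778e+01, -2.44692814e+01,  7.18414458e-02,
        5.25553920e-02, -3.78054085e-05]), 'ee_pos': array([ 0.18528867, -0.4908406 ,  0.22614   ]), 'orientation': array([ 0.12686122, -0.12689936,  0.69610389, -0.69515622]), 'wrist_force': array([ 0.3236745 , -0.4389033 ,  0.82186185]), 'moment': array([-0.04031341,  0.00338042,  0.00516784]), 'opening': 1.0013330663896236}
```

View pics/top0.png

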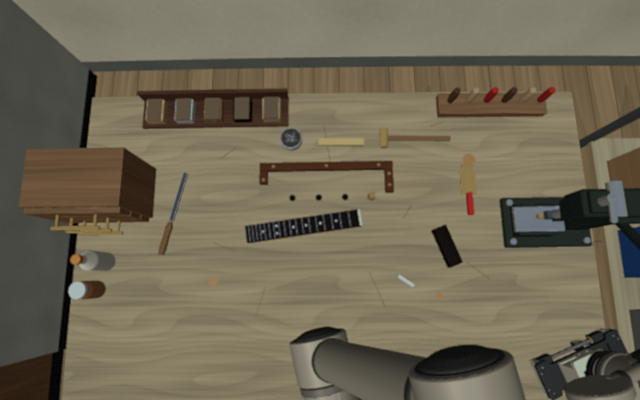

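View pics/scene0.png

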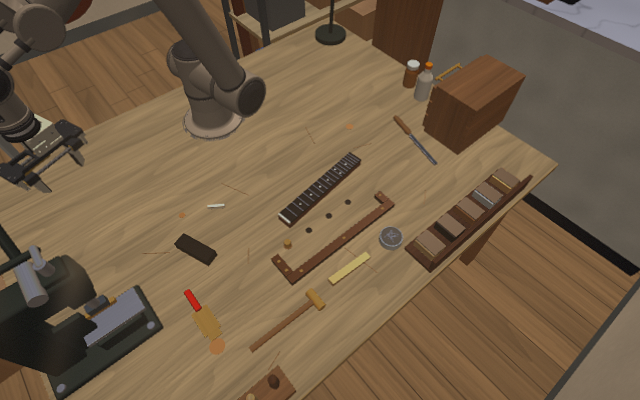

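The top view shows the bay at cols 260-393, rows 162-192, with the dog at (371,196). The neck spans (247,234) to (360,217), and its white nut is at the right end. I'll enlarge it.

```bash
cat > h.py <<'E'
import numpy as np, cv2
from bench import *
def K(m):
    f=200/np.tan(np.radians(m['fovy'])/2); return f
def ray(n,u,v):
    m=camera_model(n); f=K(m)
    d=np.array([(u-m['cx'])/f,(v-m['cy'])/f]); s=d.copy()
    for _ in range(20): s=d/(1+m['k1']*(s@s))
    R=m['pose']; return R[:3,3],R[:3,:3]@np.array([s[0],-s[1],-1])
def onz(n,u,v,z):
    o,d=ray(n,u,v); return (o+d*(z-o[2])/d[2])
def tri(a,b):
    o1,d1=ray("top",*a);o2,d2=ray("scene",*b)
    t=np.linalg.lstsq(np.c_[d1,-d2],o2-o1,rcond=None)[0]
    return (o1+d1*t[0]+o2+d2*t[1])/2, np.linalg.norm(o1+d1*t[0]-o2-d2*t[1])
def proj(n,p):
    m=camera_model(n);f=K(m);R=m['pose'];q=R[:3,:3].T@(np.array(p)-R[:3,3])
    s=np.array([q[0],-q[1]])/-q[2]; s=s*(1+m['k1']*(s@s)); return s*f+[m['cx'],m['cy']]
def crop(n,out,x0,y0,w,h,k,img=None):
    im=read_camera(n) if img is None else img
    cv2.imwrite(out,cv2.resize(im[y0:y0+h,x0:x0+w],None,fx=k,fy=k,interpolation=cv2.INTER_CUBIC))
E
python3 - <<'E'
from h import *
crop("top","pics/t1.png",235,150,170,100,4.7,cv2.imread("pics/top0.png"))
crop("scene","pics/s1.png",260,140,150,150,4,cv2.imread("pics/scene0.png"))
E
```

```text
(no output)
```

View pics/t1.png

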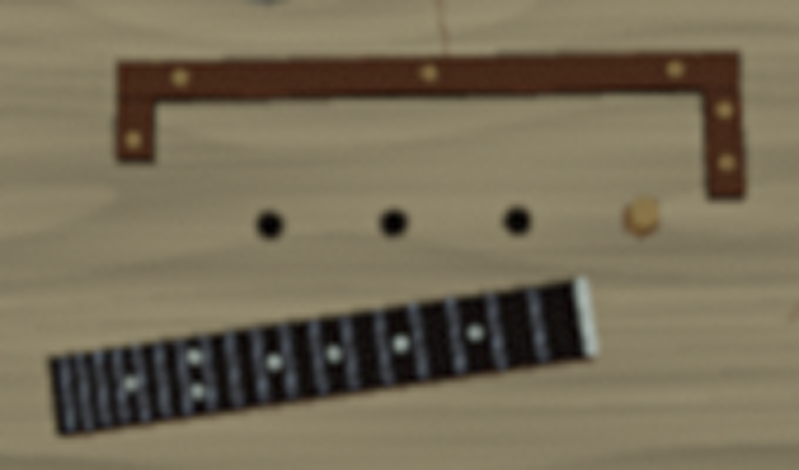

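View pics/s1.png

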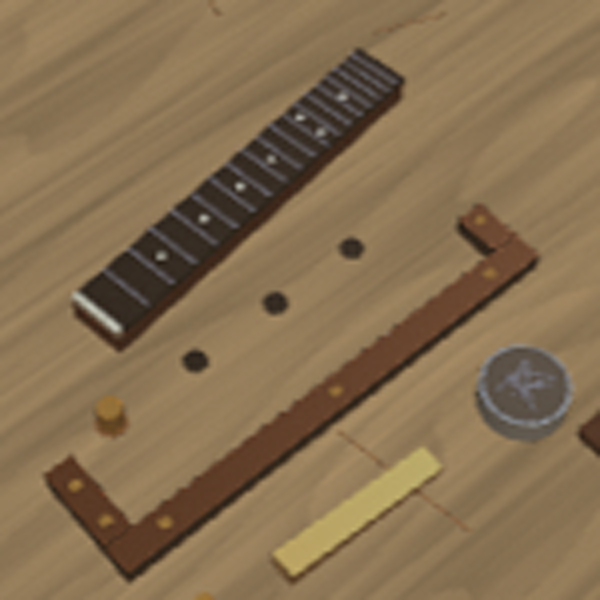

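```bash
cat >> h.py <<'E'
from scipy.optimize import least_squares
def loc2w(p,l):
    c,s=np.cos(p[2]),np.sin(p[2]); return np.array([p[0]+c*l[0]-s*l[1],p[1]+s*l[0]+c*l[1],l[2]])
def fit(obs,x0):
    # obs: (cam,(u,v),local)
    r=least_squares(lambda p:np.concatenate([proj(n,loc2w(p,l))-uv for n,uv,l in obs]),x0,loss='soft_l1')
    return r.x,r.fun.reshape(-1,2)
def ct(X,Y,x0=235,y0=150,k=4.7): return np.array([x0+(X+.5)/k-.5,y0+(Y+.5)/k-.5])
def cs(X,Y,x0=260,y0=140,k=4): return ct(X,Y,x0,y0,k)
def tobay(b,w):
    c,s=np.cos(b[2]),np.sin(b[2]); d=np.array(w[:2])-b[:2]; return np.array([c*d[0]+s*d[1],-s*d[0]+c*d[1]])
E
python3 - <<'E'
from h import *
np.set_printoptions(precision=4,suppress=True)
h=.018
T,S="top","scene"
obs=[(T,ct(118,62),(.026,.203,h)),(T,ct(740,52),(.026,-.203,h)),(T,ct(745,198),(-.072,-.203,h)),(T,ct(708,199),(-.072,-.178,h)),(T,ct(155,161),(-.04,.178,h)),(T,ct(117,161),(-.04,.203,h)),(T,ct(157,102),(0,.178,h)),(T,ct(703,93),(0,-.178,h)),(T,ct(643,214),(-.082,-.136,.024)),
(S,cs(111,408),(-.082,-.136,.024)),(S,cs(72,457),(-.072,-.178,h)),(S,cs(47,477),(-.072,-.203,h)),(S,cs(459,222),(-.04,.178,h)),(S,cs(478,205),(-.04,.203,h)),(S,cs(538,257),(.026,.203,h)),(S,cs(130,577),(.026,-.203,h))]
for o in (obs,obs[:9],obs[9:]):
    p,f=fit(o,[.55,0,0]); print("bay",p,np.degrees(p[2])); print(f.round(1).tolist())
z=.028
no=[(T,ct(50,358),(.025,.17,z)),(T,ct(60,435),(-.025,.17,z)),(T,ct(583,277),(.025,-.17,z)),(T,ct(598,357),(-.025,-.17,z)),
(S,cs(73,296),(-.025,-.17,z)),(S,cs(120,333),(.025,-.17,z)),(S,cs(360,50),(-.025,.17,z)),(S,cs(403,80),(.025,.17,z))]
for o in (no,no[:4],no[4:]):
    p,f=fit(o,[.45,.05,0]); print("neck",p,np.degrees(p[2])); print(f.round(1).tolist())
print(tri(ct(643,214),cs(111,408)),tri(ct(155,161),cs(459,222)),tri(ct(598,357),cs(73,296)))
E
```

```text
bay [0.6883 0.022  0.006 ] 0.34103282077350605
[[-0.8, -0.2], [-0.0, -0.5], [0.7, -0.2], [0.2, -0.3], [-0.7, -0.3], [-0.9, -0.2], [-1.0, -0.6], [0.1, -0.9], [0.5, -0.4], [-0.8, 0.1], [-0.5, -0.4], [-1.4, -0.2], [-0.7, -0.5], [0.2, -0.4], [0.3, -0.4], [-1.0, -0.2]]
bay [0.6872 0.0213 0.004 ] 0.23139984127807647
[[-0.6, 0.1], [0.2, -0.0], [0.9, 0.3], [0.4, 0.2], [-0.5, -0.1], [-0.7, 0.1], [-0.8, -0.3], [0.3, -0.4], [0.7, 0.1]]
bay [0.69   0.023  0.0085] 0.48523411355057977
[[-0.2, 0.4], [0.1, -0.0], [-0.7, 0.2], [-0.2, -0.4], [0.6, -0.3], [0.8, -0.3], [-0.2, 0.1]]
neck [0.5175 0.091  0.1344] 7.701959455325393
[[-1.0, -0.3], [-1.3, 0.2], [0.2, 0.1], [-0.2, -0.3], [-0.8, 0.6], [-0.9, 0.9], [-0.4, -0.3], [0.3, -0.3]]
neck [0.5173 0.0894 0.1355] 7.766228355244665
[[-0.5, -0.2], [-0.7, 0.3], [0.8, 0.1], [0.4, -0.3]]
neck [0.5175 0.093  0.1339] 7.669789981129767
[[-0.3, 0.3], [-0.4, 0.5], [0.1, -0.6], [0.8, -0.6]]
(array([ 0.607 , -0.1126,  0.0217]), np.float64(0.0017778549667674)) (array([0.648 , 0.1997, 0.0153]), np.float64(0.003964288494835095)) (array([ 0.5152, -0.0796,  0.0296]), np.float64(0.0033301402544873774))
```

```bash
cat >> h.py <<'E'
from scipy.spatial.transform import Rotation as Ro
B=np.array([.688,.022,.0055])
def cur():
    s=read_state(); q=s['orientation']; return s,Ro.from_quat([q[1],q[2],q[3],q[0]])
def plan(xyz,psi):
    """target TCP world xyz, tool z heading psi (deg world), tool down"""
    s,R=cur(); z=np.array([np.cos(np.radians(psi)),np.sin(np.radians(psi)),0]); y=np.array([0,0,-1.]); x=np.cross(y,z)
    Rt=Ro.from_matrix(np.c_[x,y,z]); sh=R.inv().apply(np.array(xyz)-s['ee_pos']); rv=(R.inv()*Rt).as_rotvec()
    M=R.as_matrix(); print("t",round(s['time_s'],2),"pos",s['ee_pos'].round(4),"psi",np.degrees(np.arctan2(M[1,2],M[0,2])).round(2),"F",s['wrist_force'].round(1),"q6",s['qpos'].round(2))
    print("shift",sh.round(4),"rot",rv.round(4)); return sh,rv
def b2w(x,y): return loc2w(B,(x,y,0))[:2]
E
python3 - <<'E'
from h import *
np.set_printoptions(precision=4,suppress=True)
s,R=cur(); print(R.as_matrix())
for u,v in [(405,281),(447,245),(468,180)]: print(onz("top",u,v,.015))
for psi in(97.7,-82.3): plan([.468,.084,.15],psi)
plan([.42,-.3,.2],-82.3)
E
```

```text
[[-0.9356 -0.0003  0.353 ]
 [-0.353   0.0013 -0.9356]
 [-0.0002 -1.     -0.0013]]
[ 0.3536 -0.202   0.015 ]
[ 0.4554 -0.3311  0.015 ]
[ 0.6511 -0.4097  0.015 ]
t 0.1 pos [ 0.1853 -0.4908  0.2261] psi -69.33 F [ 0.3 -0.4  0.8] q6 [-1.36  0.34  1.52 -0.    1.28 -0.15]
shift [-0.4674  0.0768 -0.4379] rot [-0.0001 -2.9152 -0.002 ]
t 0.1 pos [ 0.1853 -0.4908  0.2261] psi -69.33 F [ 0.3 -0.4  0.8] q6 [-1.36  0.34  1.52 -0.    1.28 -0.15]
shift [-0.4674  0.0768 -0.4379] rot [ 0.0013  0.2264 -0.    ]
t 0.1 pos [ 0.1853 -0.4908  0.2261] psi -69.33 F [ 0.3 -0.4  0.8] q6 [-1.36  0.34  1.52 -0.    1.28 -0.15]
shift [-0.287   0.0263 -0.0957] rot [ 0.0013  0.2264 -0.    ]
```

{"api": "send_rows", "payload": {"steps": [[[-0.05,0.005,-0.017,0,0.03,0,0.0918],[-0.107,0.01,-0.036,0,0.06,0,0.0918],[-0.165,0.015,-0.055,0,0.1,0,0.0918],[-0.222,0.02,-0.075,0,0.13,0,0.0918],[-0.28,0.025,-0.095,0,0.16,0,0.0918],[-0.31,0.03,-0.145,0,0.18,0,0.0918],[-0.335,0.034,-0.195,0,0.2,0,0.0918],[-0.36,0.038,-0.245,0,0.22,0,0.0918],[-0.385,0.04,-0.295,0,0.2264,0,0.0918],[-0.41,0.043,-0.345,0,0.2264,0,0.0918]]]}}

```text
time_s: 1.35
ee_pos: [0.447, -0.0219, 0.1835]
orientation: [-0.047, 0.047, -0.706, 0.706]
wrist_force: [0.2, 0.6, 0.3]
opening: 0.997
```

Run:
```python
from h import *
np.set_printoptions(precision=4,suppress=True)
plan([.468,.084,.010],-82.3)
```

```text
t 1.35 pos [ 0.447  -0.0219  0.1835] psi -82.32 F [0.2 0.6 0.3] q6 [-0.22  0.25  1.79 -0.    1.1   1.22]
shift [-0.035   0.1735 -0.1021] rot [-0.     -0.0003  0.0001]
```

{"api": "send_rows", "payload": {"steps": [[[-0.017,0.02,-0.05,0,0,0,0.0918],[-0.035,0.05,-0.102,0,0,0,0.0918],[-0.035,0.09,-0.102,0,0,0,0.0918],[-0.035,0.13,-0.102,0,0,0,0.0918],[-0.035,0.155,-0.102,0,0,0,0.0918],[-0.035,0.167,-0.102,0,0,0,0.0918],[-0.035,0.173,-0.102,0,0,0,0.0918],[-0.035,0.173,-0.102,0,0,0,0.0918],[-0.035,0.173,-0.102,0,0,0,0.0918],[-0.035,0.173,-0.102,0,0,0,0.0918]]]}}

```text
time_s: 2.6
ee_pos: [0.4686, 0.082, 0.0114]
orientation: [-0.048, 0.047, -0.705, 0.706]
wrist_force: [0.2, 0.4, -0.8]
opening: 1.0
```

Run:
```python
from h import *
np.set_printoptions(precision=4,suppress=True)
# neck target before insertion: bay (-.074,.068), theta 10 rel
th=np.radians(10)+B[2]; m=np.array([np.cos(th),np.sin(th)])
c=b2w(-.074,.068); print("neck tgt",c)
p=c-(.025+.0095)*m; plan([*p,.010],-90+np.degrees(th))
crop("top","pics/t2.png",235,140,170,120,4.7);crop("scene","pics/s2.png",230,110,180,150,4)
```

```text
neck tgt [0.6136 0.0896]
t 2.6 pos [0.4686 0.082  0.0114] psi -82.3 F [ 0.2  0.4 -0.8] q6 [ 0.01  0.55  1.91 -0.    0.68  1.45]
shift [-0.1102  0.0015  0.0135] rot [-0.0003 -0.0457 -0.0014]
```

View pics/t2.png

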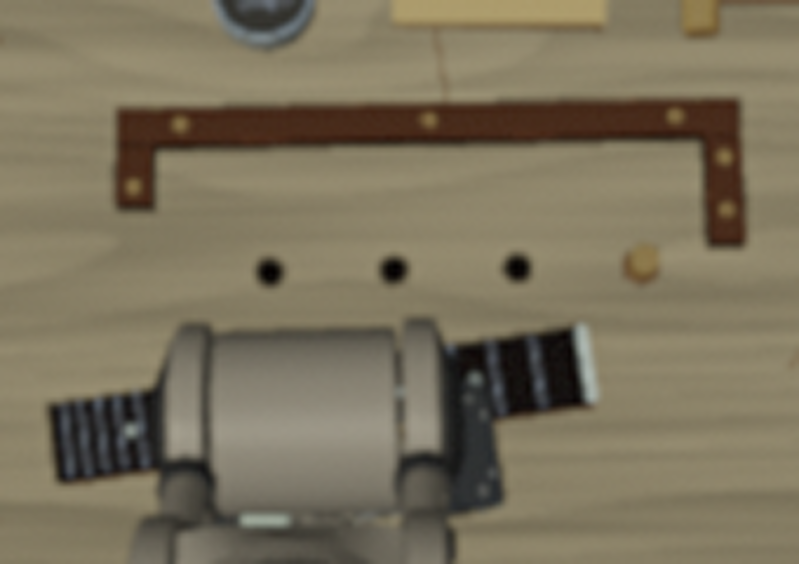

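View pics/s2.png

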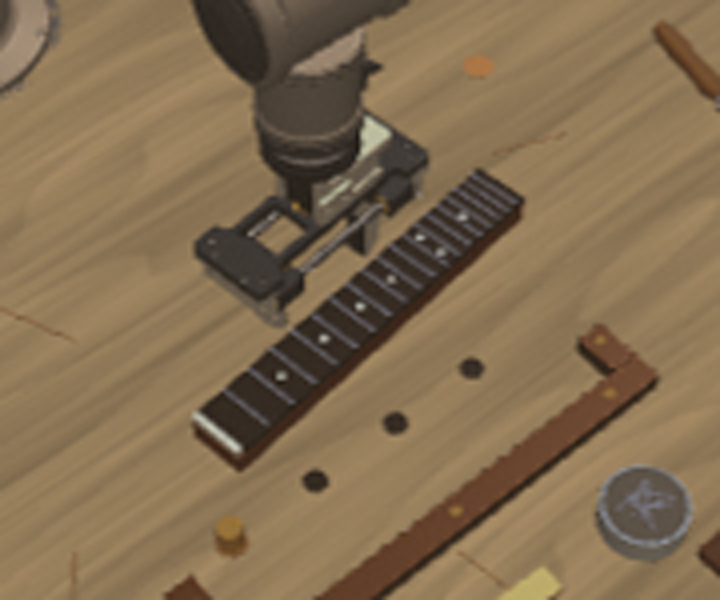

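{"api": "send_rows", "payload": {"steps": [[[-0.006,0.0,0.001,0,0,0,0.0918],[-0.012,0.0,0.001,0,0,0,0.0918],[-0.018,0.0,0.002,0,0,0,0.0918],[-0.024,0.0,0.003,0,-0.004,0,0.0918],[-0.031,0.0,0.004,0,-0.008,0,0.0918],[-0.038,0.001,0.005,0,-0.012,0,0.0918],[-0.046,0.001,0.006,0,-0.016,0,0.0918],[-0.054,0.001,0.007,0,-0.02,0,0.0918],[-0.062,0.001,0.008,0,-0.024,0,0.0918],[-0.07,0.001,0.009,0,-0.028,0,0.0918]]]}}

```text
time_s: 3.95
ee_pos: [0.5393, 0.0825, 0.0096]
orientation: [-0.057, 0.057, -0.705, 0.705]
wrist_force: [-1.3, 0.1, -0.7]
opening: 1.001
```

Run:
```python
from h import *
np.set_printoptions(precision=4,suppress=True)
th=np.radians(10)+B[2]; m=np.array([np.cos(th),np.sin(th)])
c=b2w(-.074,.068)
p=c-(.025+.0095)*m; plan([*p,.010],-90+np.degrees(th))
crop("top","pics/t3.png",235,140,170,120,4.7);crop("scene","pics/s3.png",230,130,180,150,4)
```

```text
t 3.95 pos [0.5393 0.0825 0.0096] psi -80.68 F [-1.3  0.1 -0.7] q6 [ 0.01  0.64  1.71 -0.    0.79  1.42]
shift [-0.04   -0.0004  0.0057] rot [-0.0001 -0.0174  0.    ]
```

View pics/t3.png

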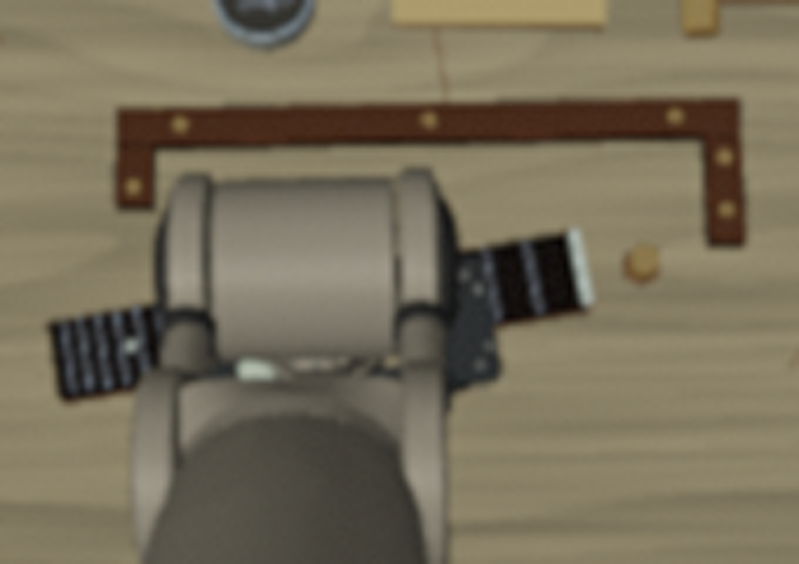

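View pics/s3.png

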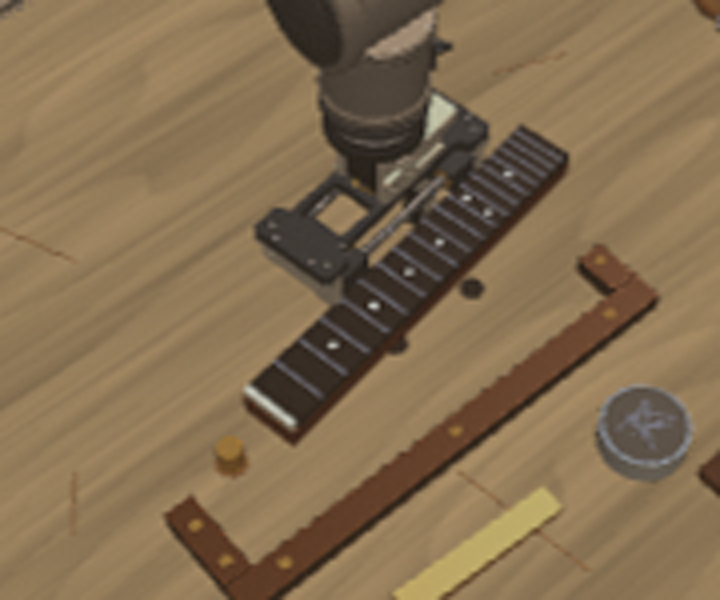

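{"api": "send_rows", "payload": {"steps": [[[-0.006,0.0,0.0,0,0,0,0.0918],[-0.012,0.0,0.0,0,-0.004,0,0.0918],[-0.018,0.0,0.0,0,-0.008,0,0.0918],[-0.024,0.0,0.0,0,-0.012,0,0.0918],[-0.029,0.0,0.0,0,-0.015,0,0.0918],[-0.033,0.0,0.0,0,-0.0174,0,0.0918],[-0.036,0.0,0.0,0,-0.0174,0,0.0918],[-0.036,0.0,0.0,0,-0.0174,0,0.0918],[-0.03,0.0,0.0,0,-0.0174,0,0.0918],[-0.02,0.0,0.0,0,-0.0174,0,0.0918]]]}}

```text
time_s: 5.3
ee_pos: [0.5581, 0.0857, 0.0097]
orientation: [-0.064, 0.063, -0.704, 0.704]
wrist_force: [-0.4, -0.5, 0.5]
opening: 0.999
```

Run:
```python
from h import *
np.set_printoptions(precision=4,suppress=True)
plan([.5,.08,.010],-80)
crop("top","pics/t4.png",235,140,170,120,4.7);crop("scene","pics/s4.png",230,140,180,150,4)
```

```text
t 5.3 pos [0.5581 0.0857 0.0097] psi -79.7 F [-0.4 -0.5  0.5] q6 [ 0.02  0.67  1.65 -0.    0.82  1.41]
shift [ 0.0581 -0.0003 -0.0048] rot [-0.0002  0.0053 -0.0004]
```

View pics/t4.png

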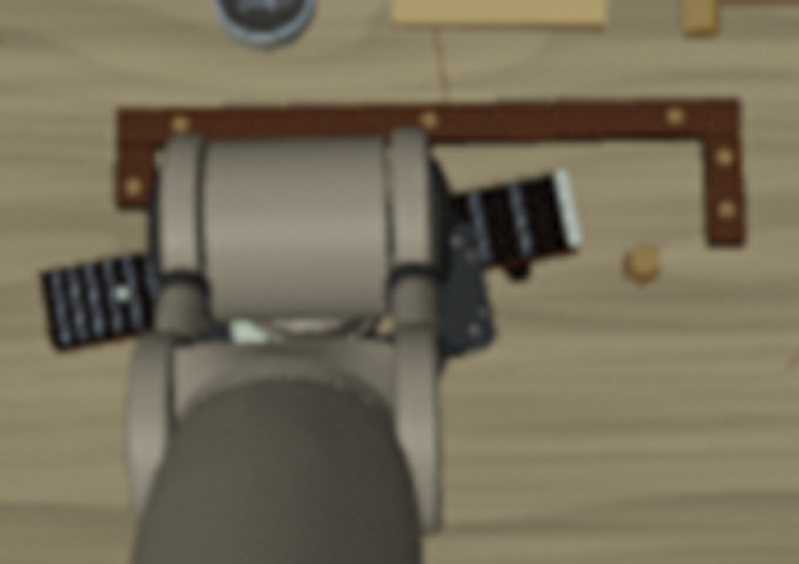

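View pics/s4.png

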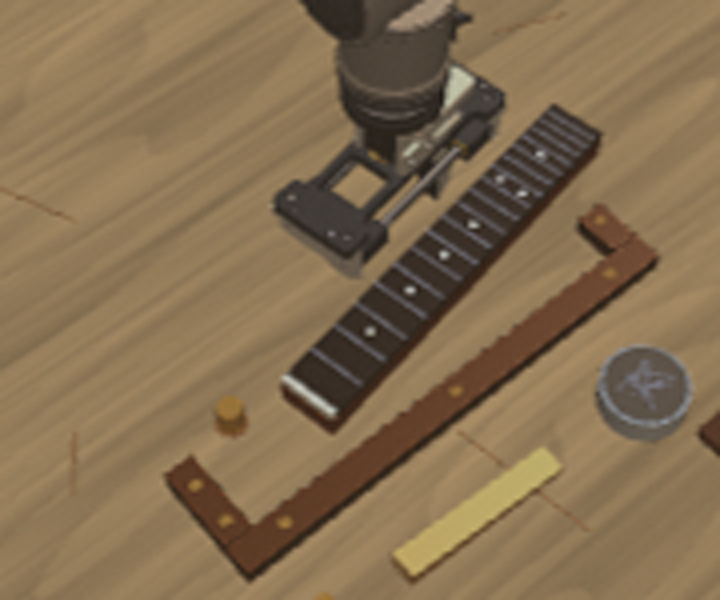

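```bash
cat >> h.py <<'E'
def neck(tc,sc):
    """tc: list of ((u,v),'h+' etc)"""
    L={'h+':(.025,.17,.028),'h-':(-.025,.17,.028),'n+':(.025,-.17,.028),'n-':(-.025,-.17,.028)}
    T=[("top",uv,L[k]) for k,uv in tc.items()]; S=[("scene",uv,L[k]) for k,uv in sc.items()]
    for nm,o in(("both",T+S),("top",T),("scene",S)):
        if len(o)<2: continue
        p,f=fit(o,[.6,.08,.1]); print(nm,"bay xy",tobay(B,p).round(4),"rel deg",np.degrees(p[2]-B[2]).round(2),"res",np.abs(f).max().round(1))
        if nm=="both": r=p
    d=tobay(B,r); t=r[2]-B[2]; R=np.array([[np.cos(t),-np.sin(t)],[np.sin(t),np.cos(t)]])
    for k in L: print(k,(d+R@np.array(L[k][:2])).round(4),end=' ')
    w=R.T@(np.array([-.082,-.136])-d); print("\ndog in neck",w.round(4)); return r
E
python3 - <<'E'
from h import *
np.set_printoptions(precision=4,suppress=True)
t=lambda X,Y:ct(X,Y,235,140,4.7); s=lambda X,Y:cs(X,Y,230,140,4)
print(neck({'h+':t(40,272),'h-':t(58,350),'n+':t(559,170),'n-':t(578,248)},{'n-':s(281,377),'n+':s(334,417),'h-':s(557,105),'h+':s(602,133)}))
E
```

```text
both bay xy [-0.0784  0.0783] rel deg 10.02 res 2.4
top bay xy [-0.0786  0.0764] rel deg 10.26 res 1.6
scene bay xy [-0.0781  0.0797] rel deg 9.67 res 0.8
h+ [-0.0834  0.2501] h- [-0.1326  0.2414] n+ [-0.0242 -0.0848] n- [-0.0735 -0.0934] 
dog in neck [-0.0408 -0.2104]
[0.6092 0.0999 0.1803]
```

Run:
```python
from h import *
np.set_printoptions(precision=4,suppress=True)
P=np.array([.6092,.0999]);th=.18; n=np.array([-np.sin(th),np.cos(th)])
plan([*(P+n*(.17+.0095+.018)),.010],10.3)
for q in [(172,225),(290,138)]: print(onz("top",*q,.02))
```

```text
t 5.4 pos [0.557  0.0856 0.0096] psi -79.7 F [-0.1 -0.2 -0. ] q6 [ 0.02  0.67  1.66 -0.    0.82  1.41]
shift [-0.0539 -0.0004 -0.2022] rot [ 0.0013 -1.5708  0.0011]
[0.5246 0.4788 0.02  ]
[0.7901 0.1305 0.02  ]
```

{"api": "send_rows", "payload": {"steps": [[[0.02,-0.03,0.0,0,0,0,0.0918],[0.02,-0.08,0.0,0,-0.1,0,0.06],[0.02,-0.1,-0.03,0,-0.28,0,0.03],[0.01,-0.1,-0.06,0,-0.46,0,0.0],[0.0,-0.1,-0.09,0,-0.64,0,0.0],[-0.01,-0.1,-0.12,0,-0.82,0,0.0],[-0.02,-0.1,-0.15,0,-1.0,0,0.0],[-0.035,-0.1,-0.18,0,-1.18,0,0.0],[-0.05,-0.1,-0.202,0,-1.36,0,0.0],[-0.054,-0.1,-0.202,0,-1.5,0,0.0]]]}}

```text
time_s: 6.65
ee_pos: [0.5756, 0.296, 0.1095]
orientation: [0.528, -0.528, 0.47, -0.47]
wrist_force: [-0.6, -0.3, -0.5]
opening: 0.073
```

Run:
```python
from h import *
np.set_printoptions(precision=4,suppress=True)
P=np.array([.6092,.0999]);th=.18; n=np.array([-np.sin(th),np.cos(th)])
plan([*(P+n*(.17+.0095+.018)),.010],10.3)
```

```text
t 6.65 pos [0.5756 0.296  0.1095] psi 6.65 F [-0.6 -0.3 -0.5] q6 [0.36 0.67 1.31 0.   1.16 0.24]
shift [ 0.0016  0.0995 -0.002 ] rot [-0.0006 -0.0637 -0.0003]
```

{"api": "send_rows", "payload": {"steps": [[[0.0016,0.02,-0.002,0,-0.064,0,0.0],[0.0016,0.05,-0.002,0,-0.064,0,0.0],[0.0016,0.08,-0.002,0,-0.064,0,0.0],[0.0016,0.095,-0.002,0,-0.064,0,0.0],[0.0016,0.0995,-0.002,0,-0.064,0,0.0],[0.0016,0.0995,-0.002,0,-0.064,0,0.0],[0.0016,0.0995,-0.002,0,-0.064,0,0.0],[0.004,0.0995,-0.002,0,-0.064,0,0.0],[0.008,0.0995,-0.002,0,-0.064,0,0.0],[0.012,0.0995,-0.002,0,-0.064,0,0.0]]]}}

```text
time_s: 7.9
ee_pos: [0.5749, 0.2817, 0.0103]
orientation: [0.541, -0.541, 0.455, -0.455]
wrist_force: [0.5, -0.9, -0.1]
opening: 0.0
```

Run:
```python
from h import *
np.set_printoptions(precision=4,suppress=True)
P=np.array([.6092,.0999]);th=.18; n=np.array([-np.sin(th),np.cos(th)])
plan([*(P+n*(.17+.0095-.088)),.010],10.3)
crop("top","pics/t5.png",215,140,170,120,4.7);crop("scene","pics/s5.png",240,120,180,150,4)
```

```text
t 7.9 pos [0.5749 0.2817 0.0103] psi 9.91 F [ 0.5 -0.9 -0.1] q6 [ 0.34  0.77  1.42 -0.    0.95  0.16]
shift [0.0934 0.0004 0.0018] rot [-0.0002 -0.0068  0.0001]
```

View pics/t5.png

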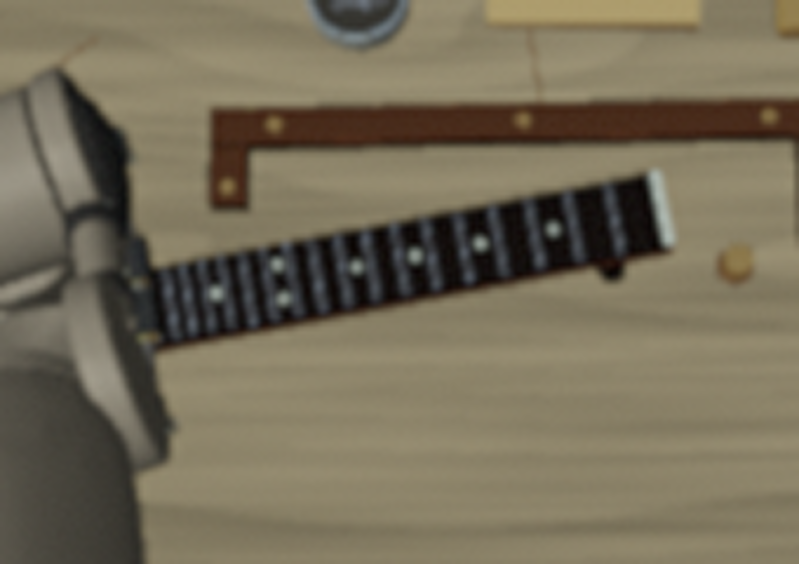

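View pics/s5.png

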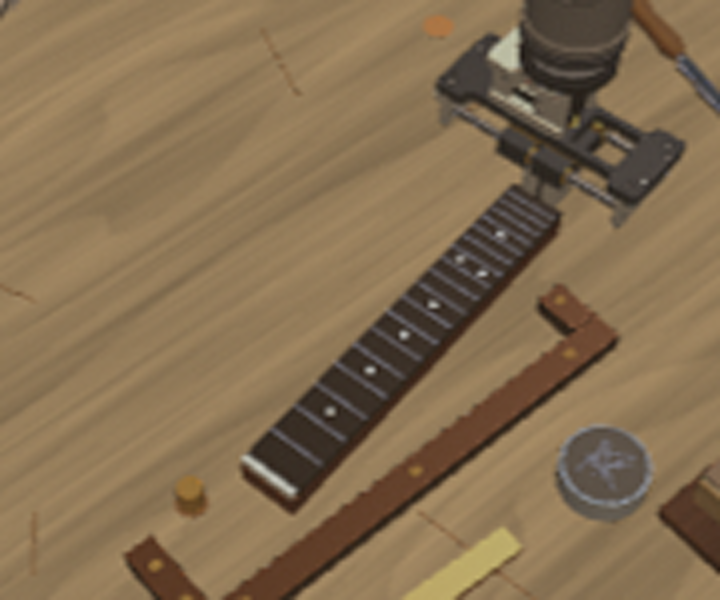

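{"api": "send_rows", "payload": {"steps": [[[0.004,0,0.001,0,-0.007,0,0.0],[0.008,0,0.002,0,-0.007,0,0.0],[0.013,0,0.002,0,-0.007,0,0.0],[0.018,0,0.002,0,-0.007,0,0.0],[0.023,0,0.002,0,-0.007,0,0.0],[0.028,0,0.002,0,-0.007,0,0.0],[0.033,0,0.002,0,-0.007,0,0.0],[0.038,0,0.002,0,-0.007,0,0.0],[0.043,0,0.002,0,-0.007,0,0.0],[0.048,0,0.002,0,-0.007,0,0.0]]]}}

```text
time_s: 9.25
ee_pos: [0.5851, 0.2347, 0.0102]
orientation: [-0.543, 0.543, -0.453, 0.453]
wrist_force: [-0.2, 0.9, 0.5]
opening: 0.006
```

Run:
```python
from h import *
np.set_printoptions(precision=4,suppress=True)
P=np.array([.6092,.0999]);th=.18; n=np.array([-np.sin(th),np.cos(th)])
plan([*(P+n*(.17+.0095-.088)),.010],10.3)
crop("top","pics/t6.png",235,140,170,120,4.7);crop("scene","pics/s6.png",240,140,180,150,4)
```

```text
t 9.25 pos [0.5851 0.2347 0.0102] psi 10.31 F [-0.2  0.9  0.5] q6 [ 0.26  0.76  1.45 -0.    0.94  0.08]
shift [ 0.0455  0.0002 -0.0004] rot [0.     0.0002 0.0001]
```

View pics/t6.png

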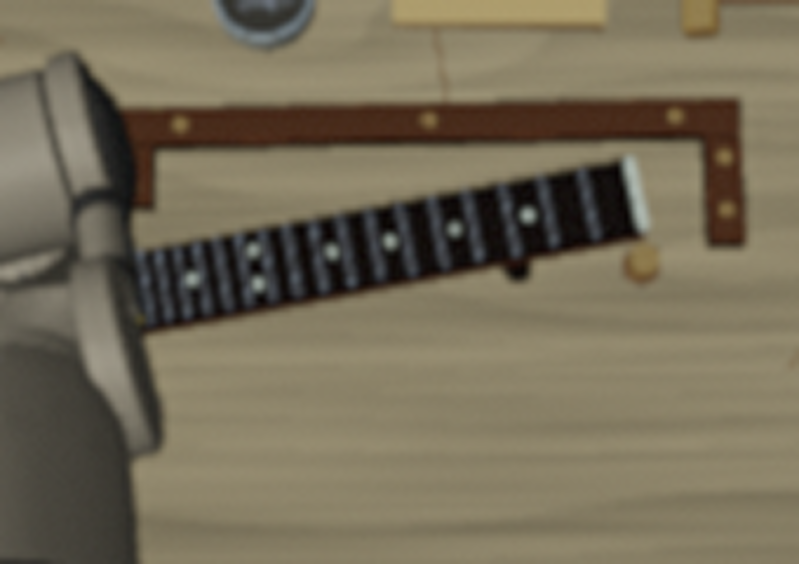

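View pics/s6.png

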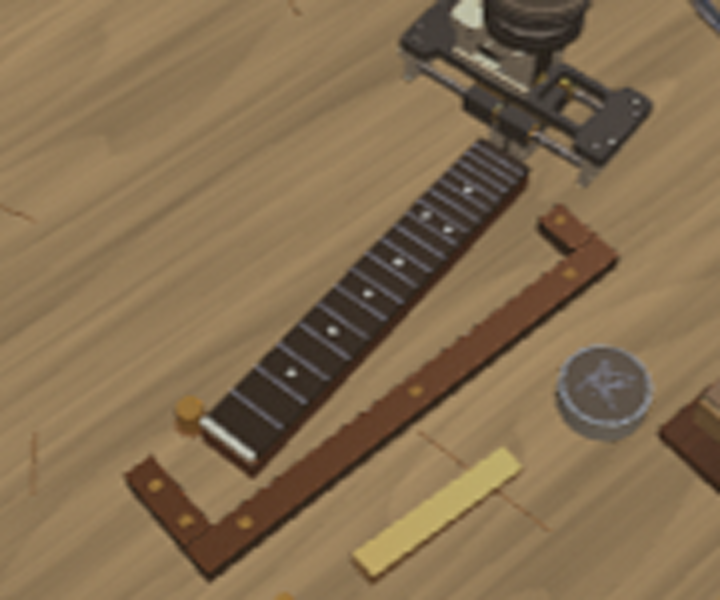

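{"api": "send_rows", "payload": {"steps": [[[0.004,0,0,0,0,0,0.0],[0.008,0,0,0,0,0,0.0],[0.012,0,0,0,0,0,0.0],[0.016,0,0,0,0,0,0.0],[0.02,0,0,0,0,0,0.0],[0.024,0,0,0,0,0,0.0],[0.028,0,0,0,0,0,0.0],[0.032,0,0,0,0,0,0.0],[0.036,0,0,0,0,0,0.0],[0.036,0,0,0,0,0,0.0]]]}}

```text
time_s: 10.6
ee_pos: [0.5916, 0.1991, 0.0102]
orientation: [-0.543, 0.543, -0.453, 0.453]
wrist_force: [0.0, -0.3, 0.0]
opening: 0.005
```

Run:
```python
from h import *
np.set_printoptions(precision=4,suppress=True)
P=np.array([.6092,.0999]);th=.18; n=np.array([-np.sin(th),np.cos(th)])
plan([*(P+n*(.17+.0095-.088)),.010],10.3)
crop("top","pics/t7.png",245,140,170,120,4.7);crop("scene","pics/s7.png",240,140,180,150,4)
```

```text
t 10.6 pos [0.5916 0.1991 0.0102] psi 10.29 F [ 0.  -0.3  0. ] q6 [ 0.2   0.75  1.47 -0.    0.93  0.02]
shift [ 0.0092  0.0002 -0.0005] rot [ 0.0001 -0.0001  0.0005]
```

View pics/t7.png

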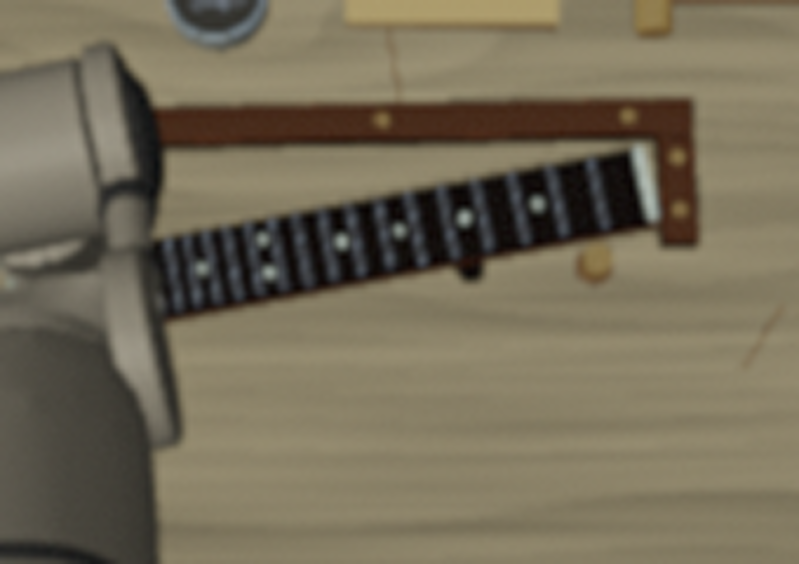

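View pics/s7.png

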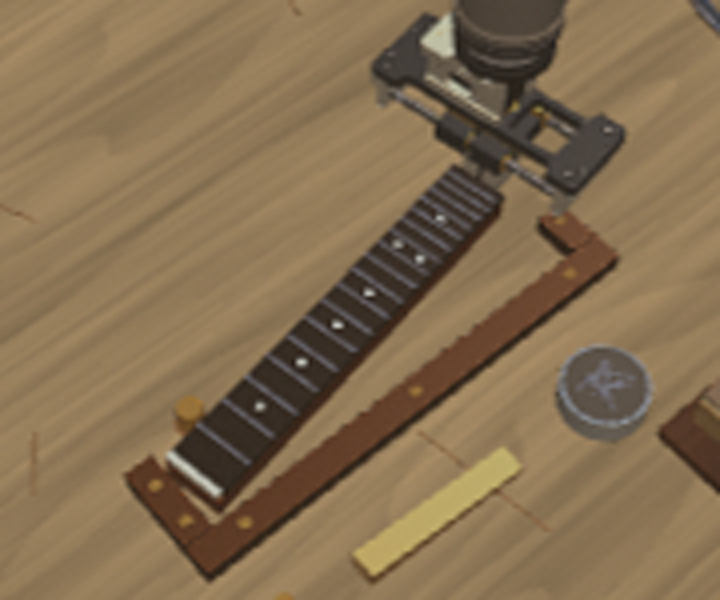

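Run:
```python
from h import *
np.set_printoptions(precision=4,suppress=True)
t=lambda X,Y:ct(X,Y,245,140,4.7); s=lambda X,Y:cs(X,Y,240,140,4)
print(neck({'n+':t(648,143),'n-':t(661,223)},{'n-':s(167,458),'n+':s(220,497),'h-':s(458,164),'h+':s(503,195)}))
```

```text
both bay xy [-0.063  -0.0018] rel deg 10.01 res 1.9
top bay xy [-0.0522 -0.0046] rel deg 6.36 res 0.5
scene bay xy [-0.0631 -0.0002] rel deg 10.06 res 0.9
h+ [-0.0679  0.1699] h- [-0.1172  0.1612] n+ [-0.0089 -0.1649] n- [-0.0581 -0.1736] 
dog in neck [-0.042  -0.1288]
[0.625  0.0198 0.1802]
```

Run:
```python
from h import *
np.set_printoptions(precision=4,suppress=True)
w=loc2w([.625,.0198,.1802],(-.025-.0095-.015,.065,0))
plan([*w[:2],.010],-79.7)
```

```text
t 10.7 pos [0.5916 0.1994 0.0102] psi 10.31 F [-0.4 -0.1  0.1] q6 [ 0.2   0.75  1.47 -0.    0.93  0.02]
shift [ 0.1177  0.0002 -0.0488] rot [-0.0003  1.5709  0.0003]
```

{"api": "send_rows", "payload": {"steps": [[[-0.02,-0.01,0,0,0,0,0.0],[-0.025,-0.06,0,0,0.0,0,0.0],[-0.02,-0.1,-0.015,0,0.18,0,0.0],[0.0,-0.1,-0.03,0,0.36,0,0.03],[0.02,-0.1,-0.05,0,0.54,0,0.06],[0.04,-0.1,-0.05,0,0.72,0,0.0918],[0.06,-0.1,-0.05,0,0.9,0,0.0918],[0.08,-0.1,-0.05,0,1.08,0,0.0918],[0.1,-0.1,-0.05,0,1.26,0,0.0918],[0.1177,-0.1,-0.05,0,1.44,0,0.0918]]]}}

```text
time_s: 11.95
ee_pos: [0.5637, 0.0756, 0.1111]
orientation: [-0.108, 0.107, -0.699, 0.699]
wrist_force: [0.2, -0.4, -0.3]
opening: 0.715
```

Run:
```python
from h import *
np.set_printoptions(precision=4,suppress=True)
w=loc2w([.625,.0198,.1802],(-.025-.0095-.015,.065,0))
plan([*w[:2],.010],-79.7)
```

```text
t 11.95 pos [0.5637 0.0756 0.1111] psi -72.49 F [ 0.2 -0.4 -0.3] q6 [-0.    0.53  1.56  0.    1.05  1.26]
shift [-0.0006  0.1011  0.001 ] rot [-0.0002  0.1259 -0.0011]
```

{"api": "send_rows", "payload": {"steps": [[[0,0.0,0.001,0,0.126,0,0.0918],[0,0.01,0.001,0,0.126,0,0.0918],[0,0.03,0.001,0,0.126,0,0.0918],[0,0.06,0.001,0,0.126,0,0.0918],[0,0.085,0.001,0,0.126,0,0.0918],[0,0.097,0.001,0,0.126,0,0.0918],[0,0.101,0.001,0,0.126,0,0.0918],[0,0.101,0.001,0,0.126,0,0.0918],[0,0.101,0.001,0,0.126,0,0.0918],[-0.006,0.101,0.001,0,0.126,0,0.0918]]]}}

```text
time_s: 13.2
ee_pos: [0.5698, 0.0758, 0.0099]
orientation: [-0.066, 0.065, -0.704, 0.704]
wrist_force: [0.3, -0.1, 0.2]
opening: 1.003
```

Run:
```python
from h import *
np.set_printoptions(precision=4,suppress=True)
for f in (0,.5,1):
    c=np.array([-.063+.038*f,-.002]); th=np.radians(10*(1-f))
    w=loc2w([*b2w(*c),B[2]+th],(-.025-.0095,.065,0))
    print(f); plan([*w[:2],.010],-90+np.degrees(B[2]+th))
crop("scene","pics/s8.png",240,140,180,150,4);crop("top","pics/t8.png",245,140,170,120,4.7)
```

```text
0
t 13.2 pos [0.5698 0.0758 0.0099] psi -79.42 F [ 0.3 -0.1  0.2] q6 [-0.    0.68  1.62 -0.    0.84  1.39]
shift [-0.0098 -0.0001  0.0002] rot [-0.0002  0.0047 -0.0009]
0.5
t 13.2 pos [0.5698 0.0758 0.0099] psi -79.42 F [ 0.3 -0.1  0.2] q6 [-0.    0.68  1.62 -0.    0.84  1.39]
shift [-0.0343 -0.0001  0.0008] rot [-0.0002  0.0919 -0.0009]
1
t 13.2 pos [0.5698 0.0758 0.0099] psi -79.42 F [ 0.3 -0.1  0.2] q6 [-0.    0.68  1.62 -0.    0.84  1.39]
shift [-0.059 -0.     0.002] rot [-0.0002  0.1792 -0.0009]
```

View pics/s8.png

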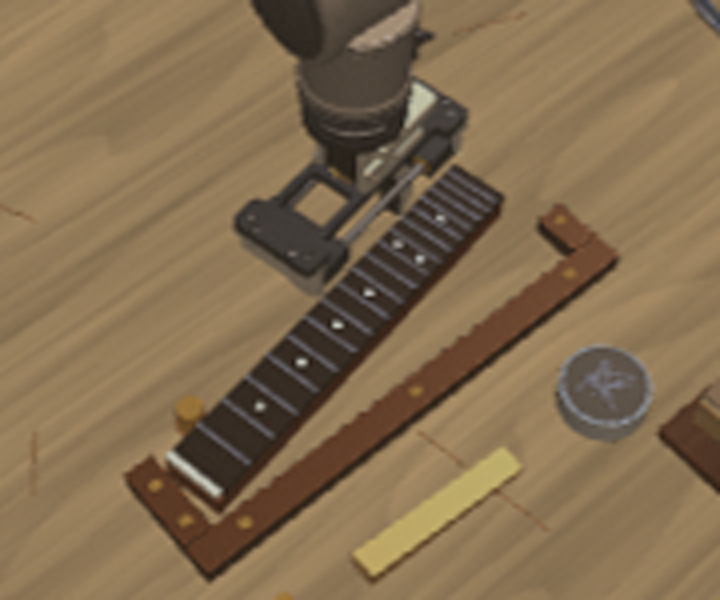

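{"api": "send_rows", "payload": {"steps": [[[-0.005,0,0,0,0.0,0,0.0918],[-0.01,0,0,0,0.005,0,0.0918],[-0.014,0,0,0,0.019,0,0.0918],[-0.018,0,0,0,0.034,0,0.0918],[-0.022,0,0,0,0.048,0,0.0918],[-0.026,0,0.001,0,0.062,0,0.0918],[-0.03,0,0.001,0,0.077,0,0.0918],[-0.034,0,0.001,0,0.092,0,0.0918],[-0.038,0,0.001,0,0.106,0,0.0918],[-0.042,0,0.001,0,0.12,0,0.0918]]]}}

```text
time_s: 14.55
ee_pos: [0.6111, 0.0826, 0.0092]
orientation: [-0.023, 0.023, -0.707, 0.707]
wrist_force: [-1.3, -0.2, 0.5]
opening: 0.999
```

Run:
```python
from h import *
np.set_printoptions(precision=4,suppress=True)
for f in (1,):
    c=np.array([-.063+.038*f,-.002]); th=np.radians(10*(1-f))
    w=loc2w([*b2w(*c),B[2]+th],(-.025-.0095,.065,0))
    print(f); plan([*w[:2],.010],-90+np.degrees(B[2]+th))
crop("scene","pics/s9.png",240,140,180,150,4);crop("top","pics/t9.png",245,140,170,120,4.7)
```

```text
1
t 14.55 pos [0.6111 0.0826 0.0092] psi -86.34 F [-1.3 -0.2  0.5] q6 [ 0.01  0.74  1.49 -0.    0.91  1.52]
shift [-0.0171 -0.0008 -0.001 ] rot [-0.0001  0.0583  0.    ]
```

View pics/s9.png

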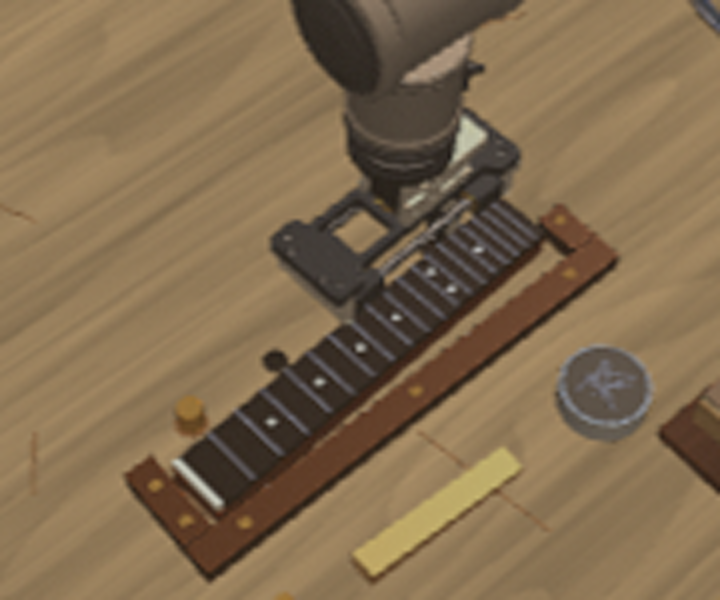

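View pics/t9.png

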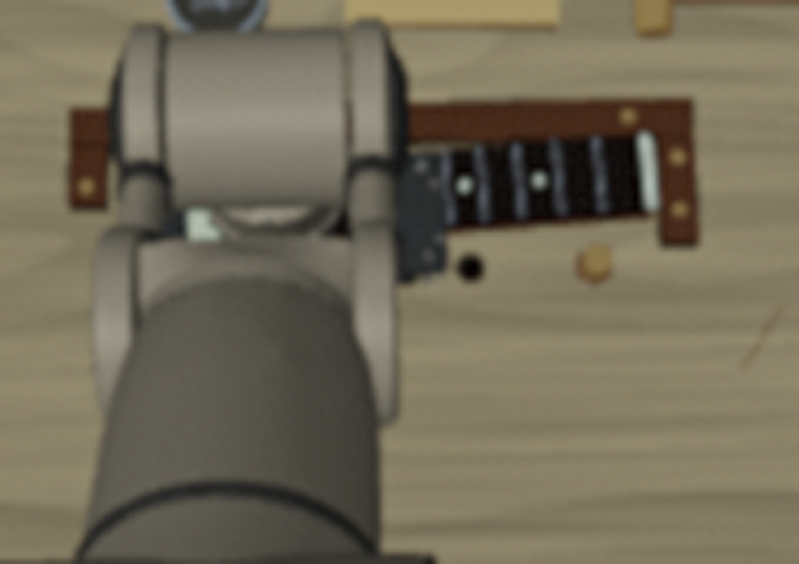

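Run:
```python
from h import *
np.set_printoptions(precision=4,suppress=True)
crop("scene","pics/s9b.png",340,170,75,60,10,);crop("scene","pics/s9c.png",265,235,75,60,10)
t=lambda X,Y:ct(X,Y,245,140,4.7); s=lambda X,Y:cs(X,Y,240,140,4)
print(neck({'n+':t(655,132),'n-':t(660,213)},{'n-':s(174,463),'n+':s(221,506),'h-':s(502,202),'h+':s(546,239)}))
```

```text
both bay xy [-0.0343 -0.0032] rel deg 2.56 res 1.8
top bay xy [-0.0287 -0.0058] rel deg 0.74 res 0.6
scene bay xy [-0.0347 -0.001 ] rel deg 2.69 res 1.4
h+ [-0.0169  0.1678] h- [-0.0669  0.1655] n+ [-0.0017 -0.1719] n- [-0.0517 -0.1741] 
dog in neck [-0.0536 -0.1306]
[0.6537 0.0186 0.0502]
```

View pics/s9b.png

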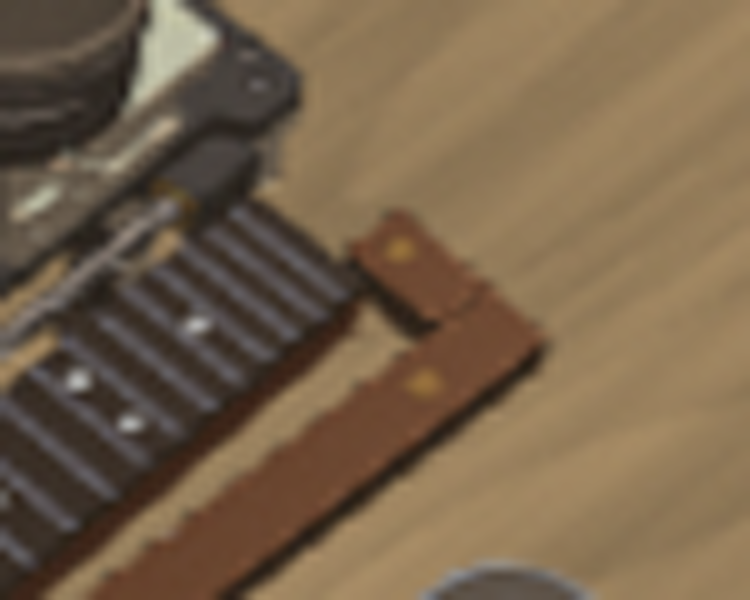

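View pics/s9c.png

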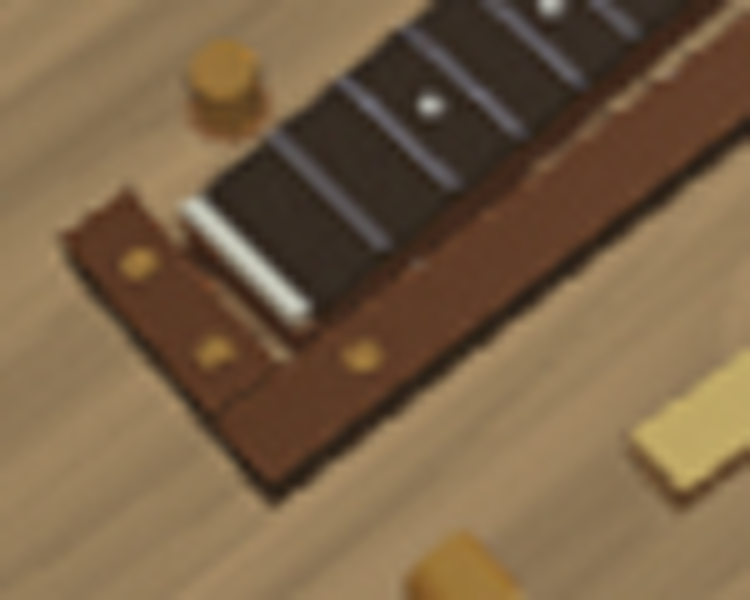

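{"api": "send_rows", "payload": {"steps": [[[-0.002,0,0,0,0.008,0,0.0918],[-0.004,-0.001,0,0,0.016,0,0.0918],[-0.006,-0.001,0,0,0.024,0,0.0918],[-0.008,-0.001,0,0,0.032,0,0.0918],[-0.01,-0.001,0,0,0.04,0,0.0918],[-0.012,-0.001,0,0,0.046,0,0.0918],[-0.0135,-0.001,0,0,0.051,0,0.0918],[-0.015,-0.001,0,0,0.055,0,0.0918],[-0.016,-0.001,0,0,0.058,0,0.0918],[-0.016,-0.001,0,0,0.058,0,0.0918]]]}}

```text
time_s: 16.0
ee_pos: [0.627, 0.0836, 0.0102]
orientation: [-0.002, 0.002, -0.707, 0.707]
wrist_force: [-1.5, 0.3, 0.3]
opening: 1.003
```

Run:
```python
from h import *
np.set_printoptions(precision=4,suppress=True)
plan([.628,.0826,.01],-89.7)
crop("scene","pics/s10.png",265,170,150,125,5)
```

```text
t 16.0 pos [0.627  0.0836 0.0102] psi -89.61 F [-1.5  0.3  0.3] q6 [ 0.01  0.76  1.44 -0.    0.94  1.58]
shift [-0.001   0.0002  0.001 ] rot [-0.0001  0.0015 -0.0003]
```

View pics/s10.png

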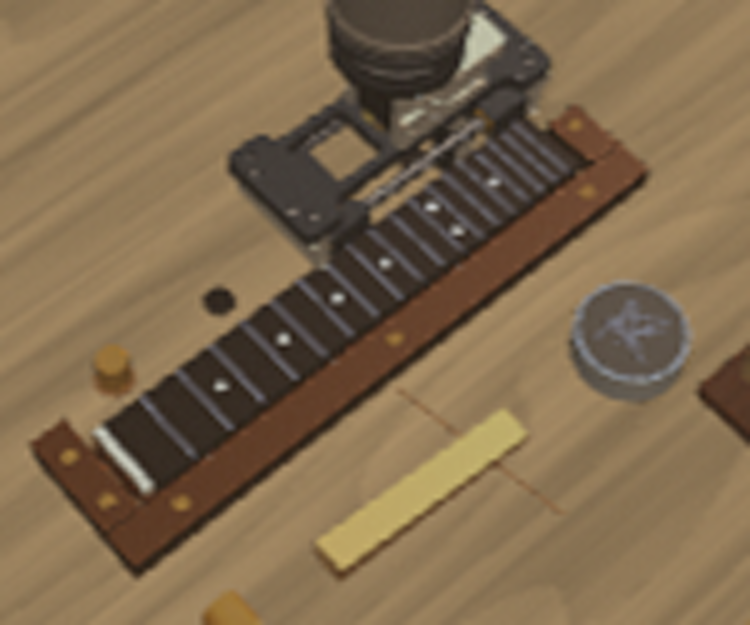

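{"api": "send_rows", "payload": {"steps": [[[-0.0005,0,0,0,0.0015,0,0.0918],[-0.001,0,0,0,0.0015,0,0.0918],[-0.0015,0,0,0,0.0015,0,0.0918],[-0.002,0,0,0,0.0015,0,0.0918],[-0.0022,0,0,0,0.0015,0,0.0918],[-0.0022,0,0,0,0.0015,0,0.0918],[-0.0022,0,0,0,0.0015,0,0.0918],[-0.0022,0,0,0,0.0015,0,0.0918],[-0.0022,0,0,0,0.0015,0,0.0918],[-0.0022,0,0,0,0.0015,0,0.0918]]]}}

```text
time_s: 17.3
ee_pos: [0.6275, 0.0836, 0.0102]
orientation: [-0.001, 0.003, -0.707, 0.707]
wrist_force: [-8.3, 0.8, 5.8]
opening: 1.0
```

{"api": "send_rows", "payload": {"steps": [[[-0.0003,0,0,0,0,0,0.0918],[-0.0006,0,0,0,0,0,0.0918],[-0.0009,0,0,0,0,0,0.0918],[-0.0012,0,0,0,0,0,0.0918],[-0.0012,0,0,0,0,0,0.0918],[-0.0012,0,0,0,0,0,0.0918],[-0.0012,0,0,0,0,0,0.0918],[0.01,0,0,0,0,0,0.0918],[0.025,0,0,0,0,0,0.0918],[0.04,-0.01,0,0,0,0,0.0918]]]}}

```text
time_s: 18.55
ee_pos: [0.5885, 0.0832, 0.0196]
orientation: [-0.002, 0.002, -0.707, 0.707]
wrist_force: [0.5, 0.2, 0.1]
opening: 0.997
```

Run:
```python
from h import *
np.set_printoptions(precision=4,suppress=True)
w=b2w(-.05-.0095-.012,-.04); plan([*w,.01],-89.7)
crop("scene","pics/s11.png",265,170,150,125,5)
```

```text
t 18.55 pos [0.5885 0.0832 0.0196] psi -89.69 F [0.5 0.2 0.1] q6 [ 0.01  0.69  1.56 -0.    0.89  1.58]
shift [-0.0277  0.0096  0.1018] rot [-0.0002  0.0002 -0.0001]
```

View pics/s11.png

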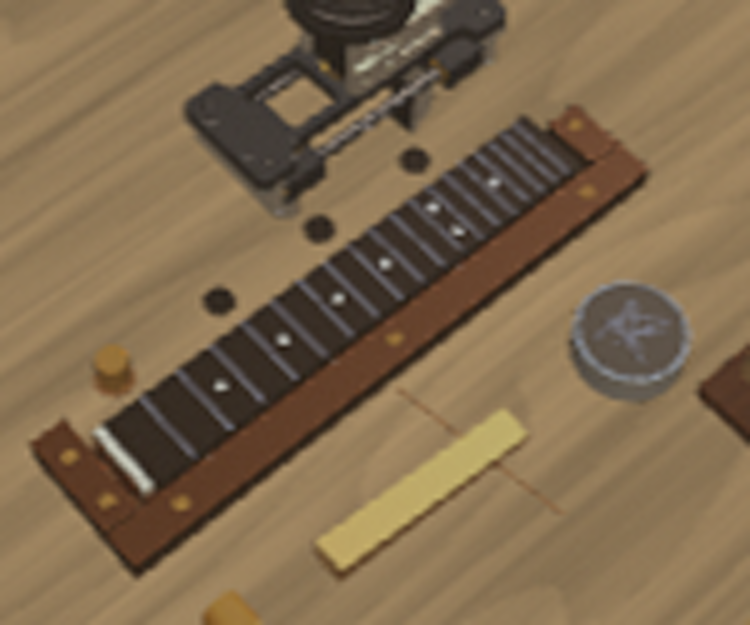

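{"api": "send_rows", "payload": {"steps": [[[0,0,0.03,0,0,0,0.0918],[0,0,0.06,0,-0.02,0,0.0918],[0,0.003,0.09,0,-0.05,0,0.0918],[0,0.009,0.101,0,-0.05,0,0.0918],[-0.01,0.009,0.101,0,-0.05,0,0.0918],[-0.02,0.009,0.101,0,-0.05,0,0.0918],[-0.028,0.009,0.101,0,-0.05,0,0.0918],[-0.032,0.009,0.101,0,-0.05,0,0.0918],[-0.034,0.009,0.101,0,-0.05,0,0.0918],[-0.035,0.009,0.101,0,-0.05,0,0.0918]]]}}

```text
time_s: 19.85
ee_pos: [0.6245, -0.0173, 0.0112]
orientation: [-0.02, 0.02, -0.707, 0.707]
wrist_force: [1.2, 1.0, 0.5]
opening: 0.997
```

{"api": "send_rows", "payload": {"steps": [[[-0.0005,0,0,0,0,0,0.0918],[-0.001,0,0,0,0,0,0.0918],[-0.0015,0,0,0,0,0,0.0918],[-0.002,0,0,0,0,0,0.0918],[-0.0025,0,0,0,0,0,0.0918],[-0.0025,0,0,0,0,0,0.0918],[-0.0025,0,0,0,0,0,0.0918],[-0.0025,0,0,0,0,0,0.0918],[-0.0025,0,0,0,0,0,0.0918],[-0.0025,0,0,0,0,0,0.0918]]]}}

```text
time_s: 21.1
ee_pos: [0.6251, -0.0173, 0.0111]
orientation: [0.018, -0.021, 0.707, -0.707]
wrist_force: [-8.2, -0.6, 5.8]
opening: 1.001
```

{"api": "send_rows", "payload": {"steps": [[[0.01,0,0,0,0,0,0.0918],[0.02,0,-0.01,0,0.03,0,0.0918],[0.022,0,-0.05,0,0.07,0,0.0918],[0.022,0,-0.09,0,0.1,0,0.0918],[0.018,0,-0.11,0,0.1,0,0.0918],[0.01,0,-0.11,0,0.1,0,0.0918],[0.006,0,-0.11,0,0.1,0,0.0918],[0.004,0,-0.11,0,0.1,0,0.0918],[0.003,0,-0.11,0,0.1,0,0.0918],[0.003,0,-0.11,0,0.1,0,0.0918]]]}}

```text
time_s: 22.35
ee_pos: [0.618, 0.0918, 0.0112]
orientation: [0.016, -0.016, -0.707, 0.707]
wrist_force: [0.9, -0.2, -0.3]
opening: 0.997
```

Run:
```python
from h import *
plan([.627,.092,.01],-89.7-2.86+5.7*0)
```

```text
t 22.35 pos [0.618  0.0918 0.0112] psi -92.6 F [ 0.9 -0.2 -0.3] q6 [ 0.03  0.75  1.47 -0.    0.93  1.64]
shift [-0.009   0.0012 -0.0006] rot [-0.0001 -0.0006  0.0001]
```

{"api": "send_rows", "payload": {"steps": [[[-0.002,0,0,0,0,0,0.0918],[-0.004,0,0,0,0,0,0.0918],[-0.006,0,0,0,0,0,0.0918],[-0.007,0,0,0,0,0,0.0918],[-0.0075,0,0,0,0,0,0.0918],[-0.008,0,0,0,0,0,0.0918],[-0.0085,0,0,0,0,0,0.0918],[-0.009,0,0,0,0,0,0.0918],[-0.009,0,0,0,0,0,0.0918],[-0.009,0,0,0,0,0,0.0918]]]}}

```text
time_s: 23.6
ee_pos: [0.6248, 0.0921, 0.011]
orientation: [0.017, -0.014, -0.707, 0.707]
wrist_force: [-8.4, -1.0, 5.3]
opening: 1.003
```

{"api": "send_rows", "payload": {"steps": [[[0.01,0,0,0,0,0,0.0918],[0.025,0,0,0,0,0,0.0918],[0.04,-0.02,0,0,0,0,0.0918],[0.05,-0.06,0,0,0,0,0.0918],[0.08,-0.11,0,0,0,0,0.0918],[0.12,-0.15,0,0,0,0,0.0918],[0.16,-0.18,0,0,0,0,0.0918],[0.18,-0.2,0,0,0,0,0.0918],[0.18,-0.2,0,0,0,0,0.0918],[0.18,-0.2,0,0,0,0,0.0918]]]}}

```text
time_s: 24.85
ee_pos: [0.4477, 0.0999, 0.2107]
orientation: [0.016, -0.016, -0.707, 0.707]
wrist_force: [0.0, 0.2, -0.6]
opening: 1.0
```

Run:
```python
from h import *
cv2.imwrite("pics/topF.png",read_camera("top"))
crop("scene","pics/sF.png",265,170,150,120,5); crop("top","pics/tF.png",245,140,170,120,4.7)
print(read_state()['ee_pos'])
```

```text
[0.44749919 0.09988208 0.21007986]
```

View pics/sF.png

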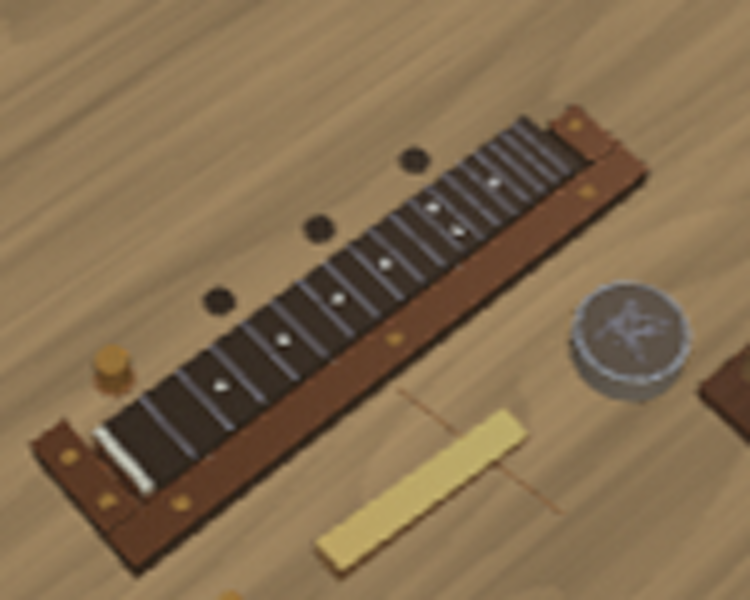

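View pics/topF.png

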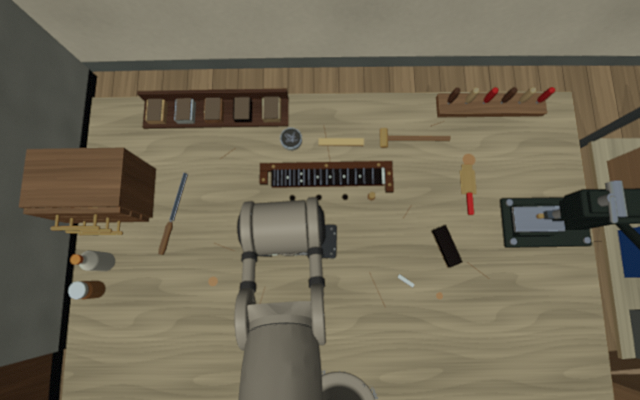

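View pics/tF.png

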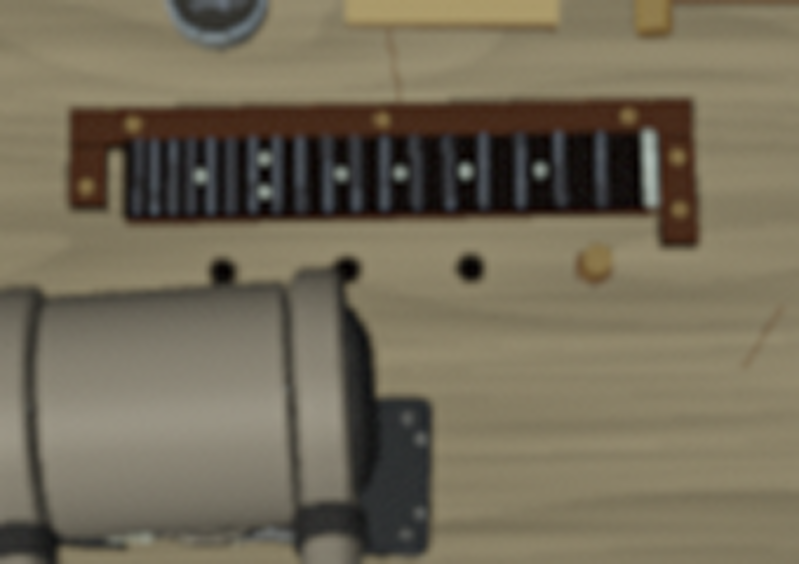

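Run:
```python
from h import *
np.set_printoptions(precision=4,suppress=True)
im=cv2.imread("pics/topF.png")
crop("top","pics/tFa.png",255,160,50,40,14,im);crop("top","pics/tFb.png",355,155,50,40,14,im)
sc=read_camera("scene"); crop("scene","pics/sFa.png",275,240,50,40,14,sc);crop("scene","pics/sFb.png",355,180,50,40,14,sc)
A=[cv2.imread(f"pics/{k}.png")[:, :] for k in("tFa","tFb","sFa","sFb")]
o=np.vstack([np.hstack(A[:2]),np.hstack(A[2:])]);cv2.imwrite("pics/mos.png",cv2.resize(o,(750,600)))
```

```text
(no output)
```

View pics/mos.png

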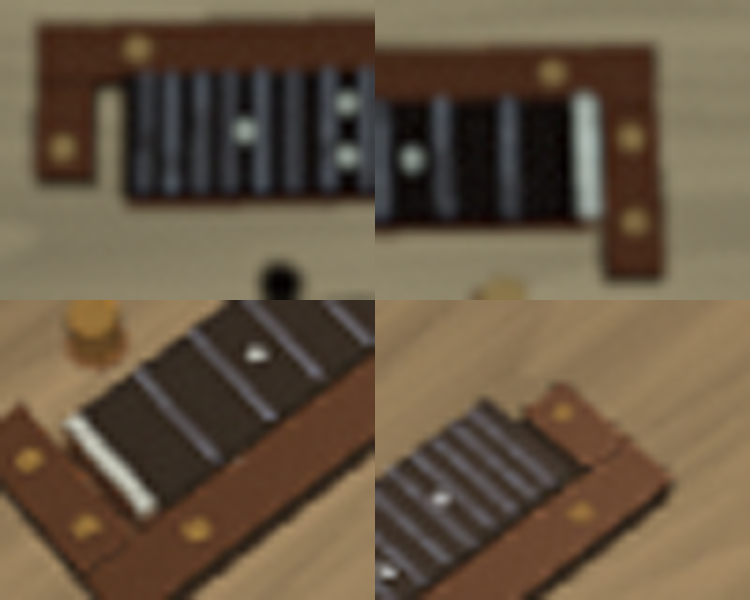

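Run:
```python
from bench import *
print(close_job(), read_state()['time_s'])
```

```text
the job is handed in; nothing more can be done
the job is handed in; nothing more can be done
```

The neck is in the bay, flat along the back fence between the two cleats, and the job was handed in at about 25 s of the 72 s allowed.

**How it went:** I pushed the neck sideways with both open fingers on its front face. Then I pushed its heel end along its own axis, at about 10°, so the nut end slid in behind the dog. Finally I swung the heel in with the two-finger push. The neck was never lifted or taken between the fingers.

**Last checks:**
- **Against the fence:** light presses (about 8 N) near the middle, nut end and heel end all stopped within about 0.3 mm of one flat line. Neither final picture shows a gap at the fence.
- **Along the bay:** the neck sits about 3 mm from the nut cleat and 13 mm from the heel cleat. That puts its centre about 5 mm towards the nut, inside the 8 mm allowed but not centred.
- **Tools and hand:** in the final top view the loose tools look unmoved. The hand is clear, with the fingertips about 0.21 m above the worktop.

**Where checks disagreed:** position fits from the two cameras differed by up to 4–5 mm along the bay. When the arm hid the heel end, the top view alone also gave unreliable angles. I therefore relied on the contact presses and the gaps seen in the pictures.

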